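# Shut down the round griddle and spring its lid

## Robot

A 6-joint arm with a two-finger parallel gripper is mounted at the origin on the work surface. World frame = base frame: x ahead of the robot, y to its left, z up, the work surface at z = 0. Lengths are in mm, angles in rad, forces in N, time in s.
With the tool pointing down it reaches from about 275 to 1000 mm from the base axis. Payload 8.4 kg.
Tool frame: the origin (TCP) lies between the finger pads; the fingertips stand 22 mm ahead of it and the grasp point (between the pads) lies 3 mm ahead of it; z points along the fingers, x is the direction in which the jaws open and shut, and the axes are right-handed (so a half turn about z gives the same grasp; the last joint's range is limited). The gripper opens to 85 mm and grips with 20 to 120 N. Pads are 22 mm wide; open, the fingers measure 114 mm over their backs; the gripper's body (76 mm by 85 mm) begins 54 mm behind the grasp point. The pads swing forward as they close: fully open they stand 13 mm farther back than shut.
Start: joints at [-1.123, 0.353, 1.633, -0, 1.155, -0.002], TCP at [271.74, -562.837, 218.681] pointing down, gripper open.
Joint ranges: [-2.63, 2.63], [-0.92, 2.1], [0.06, 2.66], [-1.3, 4.44], [0, 2.69], [-3.02, 3.02]. Speed limits (rad/s): [2.22, 2.22, 2.79, 3.14, 3.14, 3.14].

## Interface

Orientations are given as [roll, pitch, yaw] about the fixed x, y, z axes, in that order (R = Rz(yaw) Ry(pitch) Rx(roll)).
In Python, from station import read_state, grab_frame, camera_params, hand_in gives the robot as it stands.
- The arm moves only by the tool drive_tool, never from a script. Its argument "series" is a list of rows, each an object with "delta_pos": the shift along the tool's x, y, z in m, a list of three; "spin": the turn about the tool's z in rad; "gripper": the opening, from -1 (shut) to 1 (fully open). A call has exactly 10 rows; each row shifts and turns the commanded pose from where the row before left it, along the tool's axes as they then stand; what a row does not reach is not made up. A row lasts 1/8 s, in which the tool goes at most 62.5 mm and 10.7 degrees, less where a joint would pass 70% of its speed; a pose out of reach is approached as far as the arm can. A call is refused whole if a number of a shift passes 0.0625 or a number of a turn 0.188, either way. A call with a gripper value outside its range is refused whole. The fingers move at their own pace and stop on an object; "newtons" is the grip in N (left out, the last holds). Time passes only in rows, so rows that do not move let the fingers close, or fill a call up. It gives the time, the measured TCP pose, the force and the opening at its end, in the units of the state.
- read_state(): the state, without advancing time (a new reading comes with each control period).
- grab_frame(name): name is "scene" or "top" or "wrist"; returns the picture (480x640x3 uint8, blue, green, red); there is no depth.
- camera_params(name): a dict with "camera_matrix" (3x3 intrinsics, pixels), "T" (4x4, takes a point from camera to world coordinates). Camera axes: x right, y down, z forward; pixel columns grow to the right and rows downward; lengths in mm; the calibration is good to about 2 mm. A picture is of the moment at which its call begins: read the wrist's pose just before it. camera_params takes no time and is no camera call; for the wrist camera it gives the pose at the moment of the call.
- hand_in(): hands the job in, once; it reports no verdict.
The state is a dict: "t": time; "joint_positions": joint angles; "qd": joint speeds; "tau": joint torques, N m; "tcp_pos": TCP position; "tool_rot": TCP orientation; "force": force on the tool from outside, world axes, zero at the start; "wrist_torque": the same for the moment, N m; "grip_width": finger opening in mm.
Only numpy, scipy, OpenCV 4.12 (cv2) and the standard library are available. Lean on these libraries where they do the work, as an engineer would, in place of code of your own. Each camera call takes 0.05 s, during which the arm holds its last target. There are 200 camera calls.

## Task

The arepas are done: shut the round griddle down in this order. First press the amber top-heat rocker over to off, then the red main-power rocker over to off (each by pushing the raised end nearest the front edge fully down), and only then push the silver release button down so that the lid unlatches and springs open to its stop. Only press the controls; do not force the lid up, and leave everything else on the counter where it stands.

Things in the scene. Friction and masses are not known exactly. Their poses are not given: they have to be found in the camera images.
- griddle: round clamshell electric griddle, 292 mm in diameter, 110 mm high (139 at the lid's handle), black and steel, fixed. Origin: centre of its underside; +x points to the hinge at its back, +y to its left; its front is on its -x side: a control nose 200 mm wide from x = -250 to -120 mm, level dark grey panel on top 58 mm above the counter with amber rocker, silver button and red rocker in a row
- top_heat (a joint): amber rocker of the top heat, left of the panel, 26 mm wide, 42 mm long along the griddle's x, pivot across its middle at griddle x = -205, y = +62 mm. rad: 0 = on (near half, at the nose's front edge, sticks up; far half flat, 64 mm above the counter), 0.34 = off (near half flat, far half up). Takes about 4 N on the raised end, snaps over past half-way and stays
- top_heat_end (a point): point on the face of the amber rocker's near half, 16 mm from the pivot: where to press it off; 69 mm above the counter when on, 64 mm when off
- main_power (a joint): red rocker of the main power, right of the panel, same shape and behaviour as the amber one, pivot at griddle x = -205, y = -62 mm. rad: 0 = on (near half raised), 0.34 = off (near half flat)
- main_power_end (a point): point on the face of the red rocker's near half, 16 mm from the pivot: where to press it off; 69 mm above the counter when on, 64 mm when off
- release (a joint): silver round lid-release button, 28 mm in diameter, sprung, 7 mm travel. m: 0 = up, 0.007 = fully down; the latch lets go at about 0.005; fully down takes about 6 N; it comes back up when let go
- release_top (a point): centre of the top of the release button, at griddle x = -212, y = 0, 70 mm above the counter when up. A black latch housing (56 mm wide, top 78 mm above the counter) stands behind it at griddle x = -184 to -160 mm
- lid: steel lid with a black handle, hinged at the back (hinge line at griddle x = +160 mm, 66 mm up) and pushed up by a spring, held shut by the latch at its front. Origin: centre of its underside when shut; its z axis is vertical when shut and tips back 1.15 rad when it is open against its stop. Once unlatched it rises by itself in about 2 s, its front edge going up and back, away from the button
- lid_front (a point): middle of the lid's front edge, at griddle x = -140 mm, 76 mm above the counter when shut, 340 mm above the counter when open
- pepper_mill: bystander: glass and steel pepper mill, 54 mm in diameter, 138 mm tall, loose; origin at the centre of its foot
- measuring_cup: bystander: yellow plastic measuring cup, 84 mm in diameter, 70 mm tall, with a flat handle reaching 100 mm out to its +y, loose; origin at the centre of its foot
- pitcher: bystander: small white ceramic pitcher, 92 mm in diameter, 107 mm tall, handle reaching 71 mm out to its +y, loose; origin at the centre of its foot
- mug: bystander: blue ceramic mug, 76 mm in diameter, 85 mm tall, handle to its +y, loose; origin at the centre of its foot
- reamer: bystander: wooden citrus reamer lying on its side in front of the griddle, 136 mm long along its x, 42 mm thick, loose; origin under its collar, on the counter

How it is judged:
By the outcome, as a careful person would: the job done as asked, in the order asked, and still so for the second after the job is handed in, with the robot touching nothing.
It also fails if it takes over 43 s, if anything falls off the work surface, if the arm or the gripper's body presses on something with over 40 N, if the wrist force passes 120 N, or if a joint passes its speed limit or range.

## Working session

There is one attempt and no reset: what is moved stays moved. The work goes in short steps, Python scripts to look and compute and a tool call to move; the robot and the scene stay as the last step left them, time stands still between calls to the robot, and variables do not carry over. Pictures are saved under pics/ and viewed, about 8 in all and at most 12, crops included, and the job is handed in when it is done.

Besides the shell and the picture viewer there is one more tool, called after "Call:" as name(argument=value, ...), one argument or row to a line, values as JSON. drive_tool: Moves the arm, as the interface text tells. Its arguments: {"type":"object","properties":{"series":{"type":"array","items":{"type":"object","properties":{"delta_pos":{"type":"array","items":{"type":"number"}},"spin":{"type":"number"},"gripper":{"type":"number"}}}},"newtons":{"type":"number"}},"required":["series"]}

```bash
mkdir -p pics; cat > h.py <<'E'
import numpy as np, cv2
from station import *
def ray(cp,u,v,z):
    K=np.array(cp["camera_matrix"]);T=np.array(cp["T"])
    d=T[:3,:3]@np.linalg.solve(K,[u,v,1.]);o=T[:3,3]
    return o+d*(z-o[2])/d[2]
E
python3 - <<'E'
from h import *
s=read_state();print(s)
for n in("top","scene"):
    im=grab_frame(n);cv2.imwrite(f"pics/{n}0.png",im);cp=camera_params(n);print(n,np.round(cp["T"],3).tolist(),cp["camera_matrix"])
E
```

```text
{'t': 0.0, 'joint_positions': array([-1.12339420e+00,  3.53642466e-01,  1.63413896e+00, -2.67291521e-05,
        1.15516019e+00, -2.39323326e-03]), 'qd': array([-0.00022915,  0.00108035,  0.00122813,  0.00189838,  0.00153125,
        0.00135812]), 'tau': array([-7.89381120e-04, -6.05243540e+01, -3.42064226e+01, -1.09091609e-04,
        9.51790949e-03, -1.63374585e-05]), 'tcp_pos': array([ 271.52571262, -562.40236691,  217.96316056]), 'tool_rot': array([ 3.14157144e+00,  1.34901141e-03, -1.12099017e+00]), 'force': array([ 0.18077452, -0.56233771, -0.24479929]), 'wrist_torque': array([-0.00099122,  0.02133009, -0.05534289]), 'grip_width': 85.16178898034762}
top [[0.003, -0.984, 0.177, 432.06], [-1.0, -0.002, 0.006, 38.969], [-0.005, -0.177, -0.984, 959.376], [0.0, 0.0, 0.0, 1.0]] [[511.96138975   0.         318.02704309]
 [  0.         511.96138975 239.5518271 ]
 [  0.           0.           1.        ]]
scene [[-0.563, 0.633, -0.53, 1246.512], [0.826, 0.429, -0.365, 472.896], [-0.004, -0.644, -0.765, 1027.137], [0.0, 0.0, 0.0, 1.0]] [[554.575584     0.         315.43127499]
 [  0.         554.575584   238.48598066]
 [  0.           0.           1.        ]]
```

View pics/top0.png

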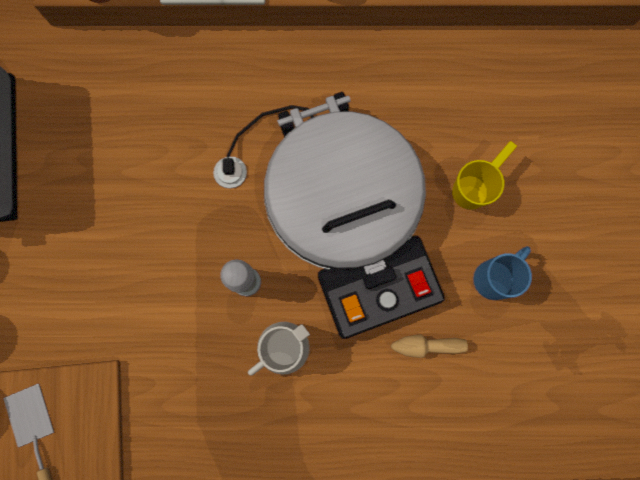

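View pics/scene0.png

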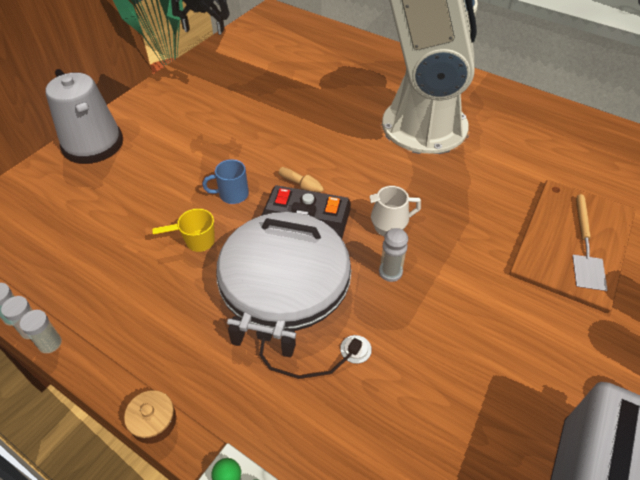

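```bash
python3 - <<'E'
from h import *
P={}
for n in("top","scene"):
    im=cv2.imread(f"pics/{n}0.png");h=cv2.cvtColor(im,cv2.COLOR_BGR2HSV);cp=camera_params(n)
    roi=(slice(255,345),slice(315,445)) if n=="top" else (slice(180,225),slice(262,352))
    for nm,f in(("amber",lambda h:(h[...,0]>8)&(h[...,0]<22)&(h[...,1]>200)&(h[...,2]>170)),("red",lambda h:((h[...,0]<5)|(h[...,0]>174))&(h[...,1]>180)&(h[...,2]>100)),("btn",lambda h:(h[...,1]<40)&(h[...,2]>140))):
        m=np.zeros(im.shape[:2],np.uint8);m[roi]=f(h[roi])
        k,l,st,c=cv2.connectedComponentsWithStats(m)
        o=np.argsort(-st[1:,4])[:3]+1
        for i in o: print(n,nm,st[i].tolist(),c[i].round(1),ray(cp,*c[i],70 if nm=="btn" else 66).round(1))
cp=camera_params("top")
for nm,u,v,z in(("pitcher",284,348,107),("mill",236,274,138),("mug",502,276,85),("reamer",430,346,40)):print(nm,ray(cp,u,v,z).round())
E
```

```text
top amber [343, 295, 20, 26, 274] [352.1 306.8] [474.3 -15.2  66. ]
top amber [355, 319, 1, 1, 1] [355. 319.] [453.4 -20.1  66. ]
top amber [358, 318, 1, 1, 1] [358. 318.] [455.1 -25.3  66. ]
top red [407, 270, 24, 27, 339] [418.2 282.4] [ 516.9 -131.    66. ]
top btn [317, 255, 58, 6, 244] [345.  256.9] [560.8  -3.3  70. ]
top btn [381, 292, 14, 15, 173] [387.5 299.3] [487.1 -76.2  70. ]
top btn [365, 261, 20, 12, 128] [374.5 267.2] [542.8 -54.8  70. ]
scene amber [325, 197, 14, 16, 138] [331.8 205.8] [473.8 -11.4  66. ]
scene red [275, 189, 15, 15, 149] [282.  196.8] [ 516.2 -127.6   66. ]
scene btn [262, 211, 64, 14, 509] [294.2 217.7] [558.2 -60.9  70. ]
scene btn [303, 193, 11, 11, 91] [308.  197.9] [487.3 -71.   70. ]
pitcher [405.  99. 107.]
mill [523. 176. 138.]
mug [ 526. -271.   85.]
reamer [ 407. -153.   40.]
```

Call:
drive_tool(
  series=[
    {"delta_pos":[-0.0408,-0.0403,0],"spin":0,"gripper":-1},
    {"delta_pos":[-0.0408,-0.0403,0],"spin":0,"gripper":-1},
    {"delta_pos":[-0.0408,-0.0403,0],"spin":0,"gripper":-1},
    {"delta_pos":[-0.0408,-0.0403,0],"spin":0,"gripper":-1},
    {"delta_pos":[-0.0408,-0.0403,0],"spin":0,"gripper":-1},
    {"delta_pos":[-0.0408,-0.0403,0],"spin":0,"gripper":-1},
    {"delta_pos":[-0.0408,-0.0403,0],"spin":0,"gripper":-1},
    {"delta_pos":[-0.0408,-0.0403,0],"spin":0,"gripper":-1},
    {"delta_pos":[-0.0408,-0.0403,0],"spin":0,"gripper":-1},
    {"delta_pos":[-0.0408,-0.0403,0],"spin":0.098,"gripper":-1},
  ],
)

```text
t: 1.35
tcp_pos: [457.5, -18.3, 218.7]
tool_rot: [-3.141, -0.0, -1.221]
force: [1.9, 0.2, -0.2]
grip_width: 0.0
```

Arrived above amber. One close look with the wrist camera.

```bash
python3 - <<'E'
from h import *
s=read_state();cp=camera_params("wrist");im=grab_frame("wrist");cv2.imwrite("pics/w1.png",im)
print(s["tcp_pos"],s["tool_rot"],s["joint_positions"],np.round(cp["T"],2).tolist())
K=np.array(cp["camera_matrix"]);Ti=np.linalg.inv(cp["T"])
for n,p in dict(amberpivot=(474,-13.3,64),amberpress=(457,-19.5,69),btn=(487.5,-73.6,70),red=(516.5,-129.3,64)).items():
    q=K@(Ti@[*p,1])[:3];print(n,(q[:2]/q[2]).round())
h=cv2.cvtColor(im,cv2.COLOR_BGR2HSV)
for nm,m in(("amber",(h[...,0]>8)&(h[...,0]<22)&(h[...,1]>200)&(h[...,2]>170)),("red",((h[...,0]<5)|(h[...,0]>174))&(h[...,1]>180)&(h[...,2]>100)),("btn",(h[...,1]<40)&(h[...,2]>140))):
    k,l,st,c=cv2.connectedComponentsWithStats(m.astype(np.uint8))
    for i in np.argsort(-st[1:,4])[:2]+1: print(nm,st[i].tolist(),c[i].round(1),ray(cp,*c[i],70 if nm=="btn" else 66).round(1))
E
```

```text
[457.487335   -18.32034701 218.7049963 ] [-3.14138108e+00 -1.45702001e-04 -1.22080907e+00] [-4.32588332e-02  8.86343010e-02  1.97612761e+00 -6.07813932e-05
  1.07657949e+00  1.17757904e+00] [[0.34, -0.9, -0.25, 521.71], [-0.94, -0.33, -0.09, 4.96], [0.0, 0.27, -0.96, 375.14], [0.0, 0.0, 0.0, 1.0]]
amberpivot [321. 189.]
amberpress [321. 214.]
btn [406. 201.]
red [490. 188.]
amber [304, 163, 36, 59, 1977] [321.5 190.3] [473.2 -13.9  66. ]
amber [104, 289, 1, 1, 1] [104. 289.] [343.3 117.7  66. ]
red [472, 162, 41, 59, 2058] [491.8 189.5] [ 516.2 -129.7   66. ]
btn [243, 0, 361, 91, 22316] [421.6  36.1] [591.5 -40.1  70. ]
btn [31, 157, 161, 132, 6882] [129.3 219.2] [405.8 110.7  70. ]
```

View pics/w1.png

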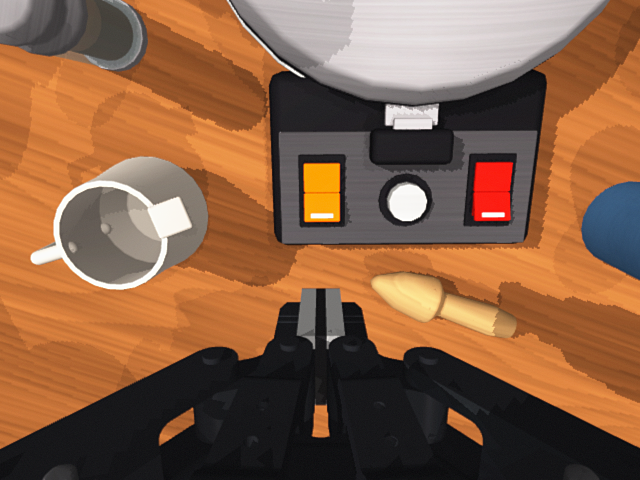

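Call:
drive_tool(
  series=[
    {"delta_pos":[0.001,0.001,0.04],"spin":0,"gripper":-1},
    {"delta_pos":[0,0,0.04],"spin":0,"gripper":-1},
    {"delta_pos":[0,0,0.03],"spin":0,"gripper":-1},
    {"delta_pos":[0,0,0.01],"spin":0,"gripper":-1},
    {"delta_pos":[0,0,0.005],"spin":0,"gripper":-1},
    {"delta_pos":[0,0,0.003],"spin":0,"gripper":-1},
    {"delta_pos":[0,0,0.003],"spin":0,"gripper":-1},
    {"delta_pos":[0,0,0.0015],"spin":0,"gripper":-1},
    {"delta_pos":[0,0,0],"spin":0,"gripper":-1},
    {"delta_pos":[0,0,0],"spin":0,"gripper":-1},
  ],
)

```text
t: 2.65
tcp_pos: [456.8, -21.5, 86.3]
tool_rot: [-3.141, -0.0, -1.219]
force: [0.3, -0.6, 0.1]
grip_width: 0.2
```

Call:
drive_tool(
  series=[
    {"delta_pos":[0,0,0.001],"spin":0,"gripper":-1},
    {"delta_pos":[0,0,0.001],"spin":0,"gripper":-1},
    {"delta_pos":[0,0,0],"spin":0,"gripper":-1},
    {"delta_pos":[0,0,-0.02],"spin":0,"gripper":-1},
    {"delta_pos":[0,0,-0.03],"spin":0,"gripper":-1},
    {"delta_pos":[0,0,-0.03],"spin":0,"gripper":-1},
    {"delta_pos":[0,0,0],"spin":0,"gripper":-1},
    {"delta_pos":[0.04,0,0],"spin":0,"gripper":-1},
    {"delta_pos":[0.04,0,0],"spin":0,"gripper":-1},
    {"delta_pos":[0.042,0,0],"spin":0,"gripper":-1},
  ],
)

```text
t: 3.9
tcp_pos: [498.5, -136.9, 163.1]
tool_rot: [3.141, 0.001, -1.219]
force: [-0.2, -0.1, 0.2]
grip_width: -0.5
```

```bash
python3 - <<'E'
from h import *
s=read_state();cp=camera_params("wrist");im=grab_frame("wrist");print(s["tcp_pos"],s["force"])
cv2.imwrite("pics/w2.png",im)
E
```

```text
[ 498.49915846 -136.91330768  163.1068592 ] [-0.18551579 -0.12286682  0.22421282]
```

View pics/w2.png

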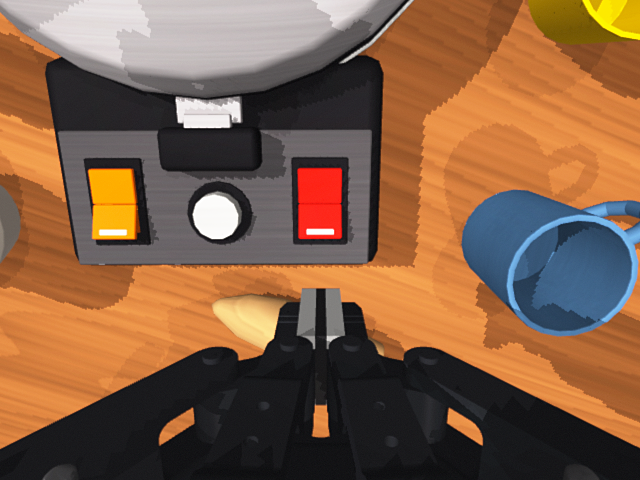

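```bash
python3 - <<'E'
import cv2,numpy as np
a=cv2.imread("pics/w1.png")[145:235,285:535];b=cv2.imread("pics/w2.png")[145:255,70:360]
a=cv2.resize(a,(750,270),interpolation=2);b=cv2.resize(b,(750,285),interpolation=2)
cv2.imwrite("pics/c1.png",np.vstack([a,b]))
E
```

```text
(no output)
```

View pics/c1.png

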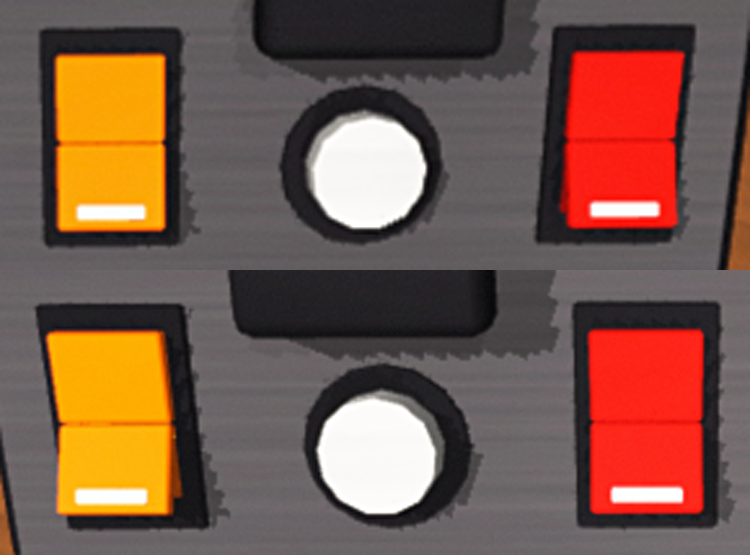

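Call:
drive_tool(
  series=[
    {"delta_pos":[-0.042,-0.001,0],"spin":0,"gripper":-1},
    {"delta_pos":[-0.041,0,0],"spin":0,"gripper":-1},
    {"delta_pos":[-0.041,0,0],"spin":0,"gripper":-1},
    {"delta_pos":[0,0,0.03],"spin":0,"gripper":-1},
    {"delta_pos":[0,0,0.03],"spin":0,"gripper":-1},
    {"delta_pos":[0,0,0.014],"spin":0,"gripper":-1},
    {"delta_pos":[0,0,0.003],"spin":0,"gripper":-1},
    {"delta_pos":[0,0,0.0025],"spin":0,"gripper":-1},
    {"delta_pos":[0,0,0],"spin":0,"gripper":-1},
    {"delta_pos":[0,0,0],"spin":0,"gripper":-1},
  ],
)

```text
t: 5.2
tcp_pos: [457.4, -19.3, 85.3]
tool_rot: [-3.141, -0.0, -1.219]
force: [-0.3, 0.8, -0.5]
grip_width: -0.1
```

```bash
python3 - <<'E'
from h import *
s=read_state();print(s["tcp_pos"],s["force"],s["wrist_torque"])
cp=camera_params("scene");im=grab_frame("scene");cw=grab_frame("wrist")
a=cv2.resize(im[100:250,230:430],(533,400),interpolation=2)
cv2.imwrite("pics/s3.png",a);cv2.imwrite("pics/w3.png",cw)
print(camera_params("wrist")["camera_matrix"][0][0])
E
```

```text
[457.37144901 -19.33675349  85.25299315] [-0.27117409  0.82230966 -0.47349502] [ 0.02042557 -0.03228951 -0.0698572 ]
429.6734020160594
```

View pics/w3.png

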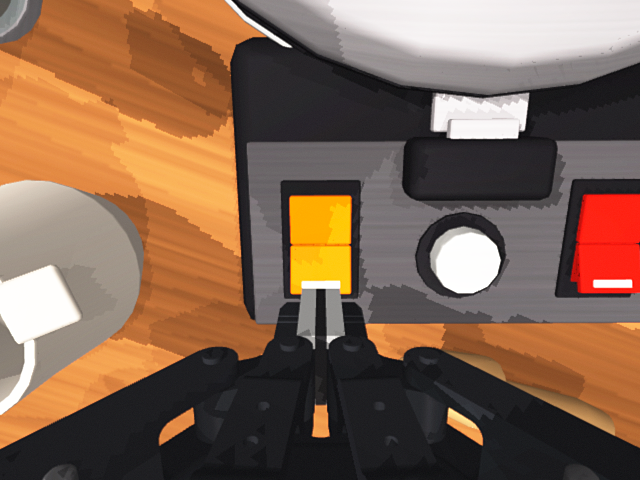

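Call:
drive_tool(
  series=[
    {"delta_pos":[0,0,0.001],"spin":0,"gripper":-1},
    {"delta_pos":[0,0,0.001],"spin":0,"gripper":-1},
    {"delta_pos":[0,0,0.001],"spin":0,"gripper":-1},
    {"delta_pos":[0,0,0.001],"spin":0,"gripper":-1},
    {"delta_pos":[0,0,0.001],"spin":0,"gripper":-1},
    {"delta_pos":[0,0,0],"spin":0,"gripper":-1},
    {"delta_pos":[0,0,0],"spin":0,"gripper":-1},
    {"delta_pos":[0,0,0],"spin":0,"gripper":-1},
    {"delta_pos":[0,0,0],"spin":0,"gripper":-1},
    {"delta_pos":[0,0,0],"spin":0,"gripper":-1},
  ],
)

```text
t: 6.55
tcp_pos: [456.9, -19.3, 79.7]
tool_rot: [-3.142, -0.0, -1.219]
force: [-0.1, 0.3, 0.5]
grip_width: 0.6
```

```bash
python3 - <<'E'
from h import *
s=read_state();print(s["tcp_pos"],s["force"],s["wrist_torque"])
a=grab_frame("scene");w=grab_frame("wrist")[150:330,220:640]
o=cv2.imread("pics/w3.png")[150:330,220:640]
cv2.imwrite("pics/s4.png",np.vstack([cv2.resize(w,None,fx=1.6,fy=1.6),cv2.resize(a[140:240,230:430],(672,300))]))
E
```

```text
[456.94227308 -19.2581831   79.70877939] [-0.1446966   0.25875045  0.47922037] [0.00519793 0.01938623 0.04639803]
```

View pics/s4.png

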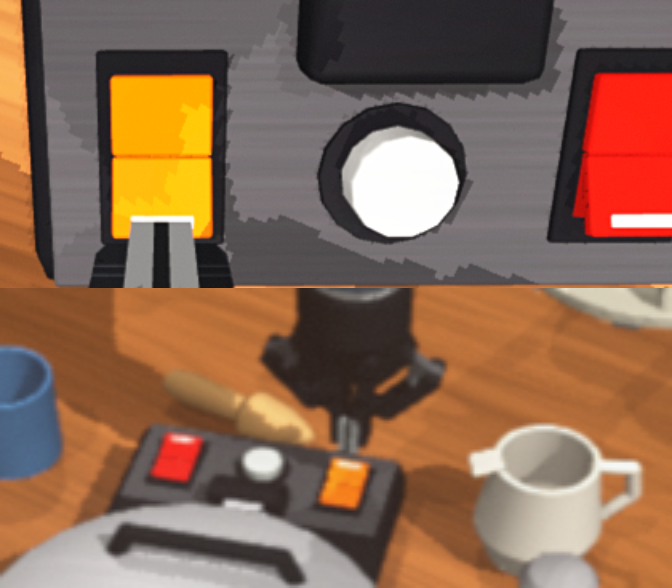

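```bash
python3 - <<'E'
from h import *
cp=camera_params("scene");cw=camera_params("wrist")
for z in(55,65,75,85,95):print(z,ray(cp,333.3,193,z).round(),ray(cp,334.5,196,z).round(),ray(cw,320.5,288,z).round())
for p in((457,-19,58),(457,-19,75),(457,-19,90)):
  for c in(cp,cw):
    q=np.array(c["camera_matrix"])@(np.linalg.inv(c["T"])@[*p,1])[:3];print(p,(q[:2]/q[2]).round(1))
E
```

```text
55 [427. -38.  55.] [434. -29.  55.] [451. -22.  55.]
65 [435. -32.  65.] [442. -24.  65.] [455. -20.  65.]
75 [444. -27.  75.] [450. -19.  75.] [458. -19.  75.]
85 [452. -22.  85.] [459. -14.  85.] [462. -18.  85.]
95 [460. -17.  95.] [467.  -9.  95.] [466. -16.  95.]
(457, -19, 58) [332.9 202.6]
(457, -19, 58) [319.2 276. ]
(457, -19, 75) [333.1 197.7]
(457, -19, 75) [319.1 291.1]
(457, -19, 90) [333.2 193.2]
(457, -19, 90) [319. 307.]
```

Call:
drive_tool(
  series=[
    {"delta_pos":[0,0,0.001],"spin":0,"gripper":-1},
    {"delta_pos":[0,0,0.001],"spin":0,"gripper":-1},
    {"delta_pos":[0,0,0.001],"spin":0,"gripper":-1},
    {"delta_pos":[0,0,0.001],"spin":0,"gripper":-1},
    {"delta_pos":[0,0,0.001],"spin":0,"gripper":-1},
    {"delta_pos":[0,0,0.001],"spin":0,"gripper":-1},
    {"delta_pos":[0,0,0.001],"spin":0,"gripper":-1},
    {"delta_pos":[0,0,0],"spin":0,"gripper":-1},
    {"delta_pos":[0,0,0],"spin":0,"gripper":-1},
    {"delta_pos":[0,0,0],"spin":0,"gripper":-1},
  ],
)

```text
t: 7.9
tcp_pos: [456.9, -19.3, 72.7]
tool_rot: [-3.142, -0.0, -1.219]
force: [-1.2, -0.3, -0.3]
grip_width: -0.1
```

```bash
python3 - <<'E'
from h import *
a=grab_frame("scene");w=grab_frame("wrist")[130:330,200:640]
cv2.imwrite("pics/s5.png",np.vstack([cv2.resize(w,(660,300)),cv2.resize(a[140:240,240:440],(660,300))]))
E
```

```text
(no output)
```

View pics/s5.png

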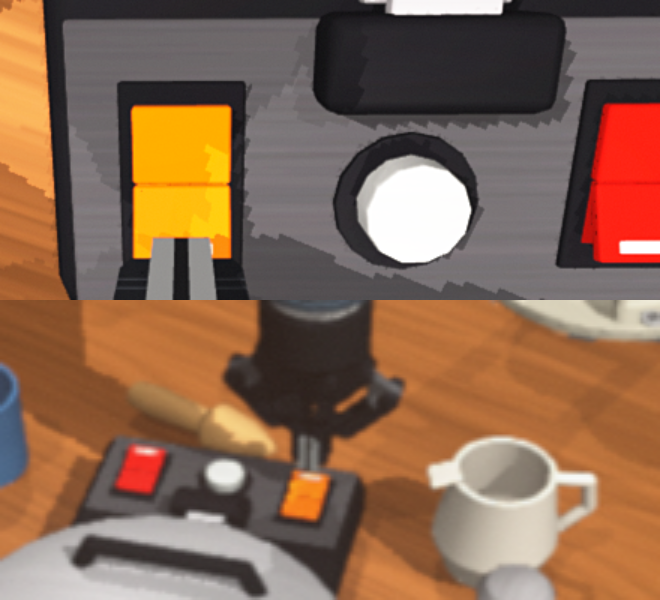

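Call:
drive_tool(
  series=[
    {"delta_pos":[0,0,0.001],"spin":0,"gripper":-1},
    {"delta_pos":[0,0,0.001],"spin":0,"gripper":-1},
    {"delta_pos":[0,0,0.001],"spin":0,"gripper":-1},
    {"delta_pos":[0,0,0.001],"spin":0,"gripper":-1},
    {"delta_pos":[0,0,0.001],"spin":0,"gripper":-1},
    {"delta_pos":[0,0,0],"spin":0,"gripper":-1},
    {"delta_pos":[0,0,0],"spin":0,"gripper":-1},
    {"delta_pos":[0,0,0],"spin":0,"gripper":-1},
    {"delta_pos":[0,0,0],"spin":0,"gripper":-1},
    {"delta_pos":[0,0,0],"spin":0,"gripper":-1},
  ],
)

```text
t: 9.25
tcp_pos: [457.0, -19.3, 67.7]
tool_rot: [-3.142, -0.0, -1.219]
force: [-0.4, -0.2, 0.6]
grip_width: 0.2
```

Call:
drive_tool(
  series=[
    {"delta_pos":[0,0,0.001],"spin":0,"gripper":-1},
    {"delta_pos":[0,0,0.001],"spin":0,"gripper":-1},
    {"delta_pos":[0,0,0.001],"spin":0,"gripper":-1},
    {"delta_pos":[0,0,0.001],"spin":0,"gripper":-1},
    {"delta_pos":[0,0,0.0005],"spin":0,"gripper":-1},
    {"delta_pos":[0,0,0],"spin":0,"gripper":-1},
    {"delta_pos":[0,0,0],"spin":0,"gripper":-1},
    {"delta_pos":[0,0,0],"spin":0,"gripper":-1},
    {"delta_pos":[0,0,0],"spin":0,"gripper":-1},
    {"delta_pos":[0,0,0],"spin":0,"gripper":-1},
  ],
)

```text
t: 10.5
tcp_pos: [456.9, -19.3, 63.2]
tool_rot: [-3.142, 0.0, -1.219]
force: [-0.1, 0.6, 0.1]
grip_width: 0.3
```

```bash
python3 - <<'E'
from h import *
s=read_state();print(s["tcp_pos"],s["force"],s["wrist_torque"])
a=grab_frame("scene");w=grab_frame("wrist")[130:330,200:640]
cv2.imwrite("pics/s6.png",np.vstack([cv2.resize(w,(660,300)),cv2.resize(a[140:240,240:440],(660,300))]))
E
```

```text
[456.91186219 -19.2636197   63.19039207] [-0.11152985  0.58700785  0.06543419] [ 0.00649541 -0.05803499 -0.01169805]
```

View pics/s6.png

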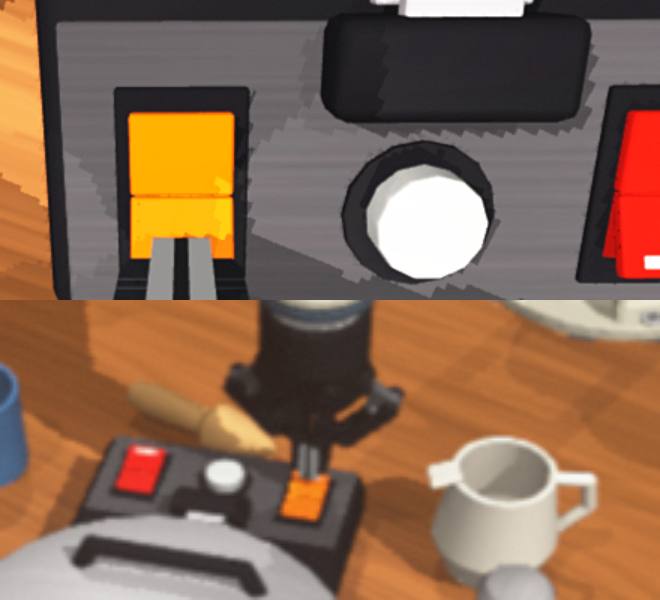

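Call:
drive_tool(
  series=[
    {"delta_pos":[0,0,0.001],"spin":0,"gripper":-1},
    {"delta_pos":[0,0,0],"spin":0,"gripper":-1},
    {"delta_pos":[0,0,-0.02],"spin":0,"gripper":-1},
    {"delta_pos":[0,0,-0.03],"spin":0,"gripper":-1},
    {"delta_pos":[0,0,-0.02],"spin":0,"gripper":-1},
    {"delta_pos":[0.042,0,0],"spin":0,"gripper":-1},
    {"delta_pos":[0.041,0,0],"spin":0,"gripper":-1},
    {"delta_pos":[0.041,0,0],"spin":0,"gripper":-1},
    {"delta_pos":[0,0,0],"spin":0,"gripper":-1},
    {"delta_pos":[0,0,0],"spin":0,"gripper":-1},
  ],
)

```text
t: 11.85
tcp_pos: [499.0, -135.3, 131.9]
tool_rot: [3.141, 0.001, -1.22]
force: [-0.2, -0.1, -0.3]
grip_width: -0.0
```

```bash
python3 - <<'E'
from h import *
s=read_state();print(s["tcp_pos"],s["force"])
w=grab_frame("wrist");a=grab_frame("top")
cv2.imwrite("pics/s7.png",np.vstack([cv2.resize(w[130:310],(640,180)),cv2.resize(a[230:350,270:483],(640,360),interpolation=2)]))
E
```

```text
[ 499.04116277 -135.32071854  131.88030645] [-0.15340449 -0.05202738 -0.34252255]
```

View pics/s7.png

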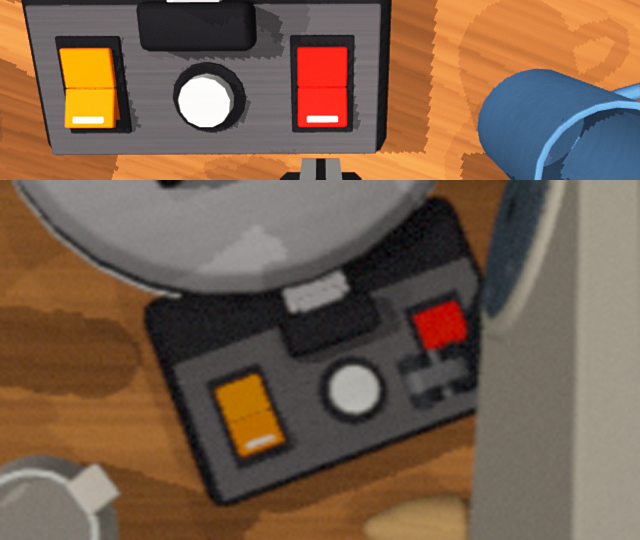

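Call:
drive_tool(
  series=[
    {"delta_pos":[-0.042,0,0],"spin":0,"gripper":-1},
    {"delta_pos":[-0.041,0,0],"spin":0,"gripper":-1},
    {"delta_pos":[-0.0405,0,0],"spin":0,"gripper":-1},
    {"delta_pos":[0,0,0.035],"spin":0,"gripper":-1},
    {"delta_pos":[0,0,0.03],"spin":0,"gripper":-1},
    {"delta_pos":[0,0,0.005],"spin":0,"gripper":-1},
    {"delta_pos":[0,0,0.002],"spin":0,"gripper":-1},
    {"delta_pos":[0,0,0.001],"spin":0,"gripper":-1},
    {"delta_pos":[0,0,0],"spin":0,"gripper":-1},
    {"delta_pos":[0,0,0],"spin":0,"gripper":-1},
  ],
)

```text
t: 13.2
tcp_pos: [457.4, -19.8, 59.7]
tool_rot: [-3.141, -0.0, -1.219]
force: [0.1, 0.6, 0.4]
grip_width: -0.2
```

Call:
drive_tool(
  series=[
    {"delta_pos":[0,0,0.001],"spin":0,"gripper":-1},
    {"delta_pos":[0,0,0.001],"spin":0,"gripper":-1},
    {"delta_pos":[0,0,0.001],"spin":0,"gripper":-1},
    {"delta_pos":[0,0,0.001],"spin":0,"gripper":-1},
    {"delta_pos":[0,0,0],"spin":0,"gripper":-1},
    {"delta_pos":[0,0,0],"spin":0,"gripper":-1},
    {"delta_pos":[0,0,0],"spin":0,"gripper":-1},
    {"delta_pos":[0,0,0],"spin":0,"gripper":-1},
    {"delta_pos":[0,0,0],"spin":0,"gripper":-1},
    {"delta_pos":[0,0,0],"spin":0,"gripper":-1},
  ],
)

```text
t: 14.45
tcp_pos: [457.1, -19.7, 55.2]
tool_rot: [3.142, 0.0, -1.219]
force: [-0.8, 0.4, 1.6]
grip_width: -0.2
```

```bash
python3 - <<'E'
from h import *
s=read_state();print(s["tcp_pos"],s["force"],s["wrist_torque"],s["tau"])
w=grab_frame("wrist");a=grab_frame("scene")
cv2.imwrite("pics/s8.png",np.vstack([cv2.resize(w[130:330,200:640],(660,300)),cv2.resize(a[160:220,290:422],(660,300),interpolation=2)]))
E
```

```text
[457.07030908 -19.70136793  55.15947918] [-0.76282089  0.3576681   1.55566843] [-0.06740842  0.27330197 -0.01834838] [ 1.84245477e-01 -4.61430609e+01 -2.20154572e+01  8.88987374e-02
 -5.10596596e-01 -1.10142824e-03]
```

View pics/s8.png

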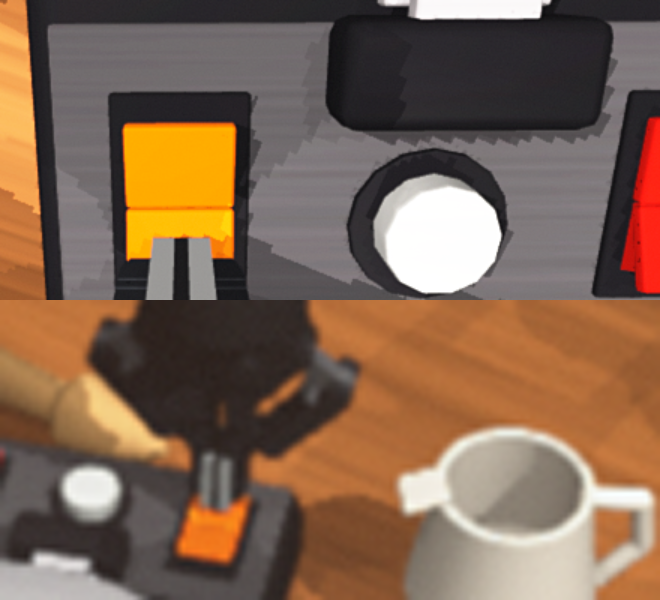

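Call:
drive_tool(
  series=[
    {"delta_pos":[0,0,0.001],"spin":0,"gripper":-1},
    {"delta_pos":[0,0,0.001],"spin":0,"gripper":-1},
    {"delta_pos":[0,0,0.001],"spin":0,"gripper":-1},
    {"delta_pos":[0,0,0.001],"spin":0,"gripper":-1},
    {"delta_pos":[0,0,0.001],"spin":0,"gripper":-1},
    {"delta_pos":[0,0,0],"spin":0,"gripper":-1},
    {"delta_pos":[0,0,0],"spin":0,"gripper":-1},
    {"delta_pos":[0,0,0],"spin":0,"gripper":-1},
    {"delta_pos":[0,0,0],"spin":0,"gripper":-1},
    {"delta_pos":[0,0,0],"spin":0,"gripper":-1},
  ],
)

```text
t: 15.8
tcp_pos: [457.4, -19.7, 51.0]
tool_rot: [-3.141, -0.0, -1.219]
force: [-5.4, 0.5, 16.6]
grip_width: -0.2
```

Call:
drive_tool(
  series=[
    {"delta_pos":[0,0,-0.035],"spin":0,"gripper":-1},
    {"delta_pos":[0.041,0,0],"spin":0,"gripper":-1},
    {"delta_pos":[0.0415,0,0],"spin":0,"gripper":-1},
    {"delta_pos":[0.0415,0,0],"spin":0,"gripper":-1},
    {"delta_pos":[0,0,0.02],"spin":0,"gripper":-1},
    {"delta_pos":[0,0,0.007],"spin":0,"gripper":-1},
    {"delta_pos":[0,0,0.002],"spin":0,"gripper":-1},
    {"delta_pos":[0,0,0.002],"spin":0,"gripper":-1},
    {"delta_pos":[0,0,0.002],"spin":0,"gripper":-1},
    {"delta_pos":[0,0,0.001],"spin":0,"gripper":-1},
  ],
)

```text
t: 17.05
tcp_pos: [500.1, -135.8, 51.3]
tool_rot: [-3.141, -0.0, -1.219]
force: [-0.9, -0.1, 4.5]
grip_width: -0.0
```

Call:
drive_tool(
  series=[
    {"delta_pos":[0,0,0.0005],"spin":0,"gripper":-1},
    {"delta_pos":[0,0,0.0005],"spin":0,"gripper":-1},
    {"delta_pos":[0,0,0],"spin":0,"gripper":-1},
    {"delta_pos":[0,0,0],"spin":0,"gripper":-1},
    {"delta_pos":[0,0,0],"spin":0,"gripper":-1},
    {"delta_pos":[0,0,0],"spin":0,"gripper":-1},
    {"delta_pos":[0,0,0],"spin":0,"gripper":-1},
    {"delta_pos":[0,0,0],"spin":0,"gripper":-1},
    {"delta_pos":[0,0,0],"spin":0,"gripper":-1},
    {"delta_pos":[0,0,0],"spin":0,"gripper":-1},
  ],
)

```text
t: 18.3
tcp_pos: [500.2, -135.9, 51.1]
tool_rot: [-3.141, -0.0, -1.219]
force: [-4.4, 2.7, 13.2]
grip_width: 0.0
```

Call:
drive_tool(
  series=[
    {"delta_pos":[0,0,-0.035],"spin":0,"gripper":-1},
    {"delta_pos":[0,0,-0.045],"spin":0,"gripper":-1},
    {"delta_pos":[-0.031,-0.005,0],"spin":0,"gripper":-1},
    {"delta_pos":[-0.0313,-0.005,0],"spin":0,"gripper":-1},
    {"delta_pos":[0,0,0],"spin":0,"gripper":-1},
    {"delta_pos":[0,0,0],"spin":0,"gripper":-1},
    {"delta_pos":[0,0,0],"spin":0,"gripper":-1},
    {"delta_pos":[0,0,0],"spin":0,"gripper":-1},
    {"delta_pos":[0,0,0],"spin":0,"gripper":-1},
    {"delta_pos":[0,0,0],"spin":0,"gripper":-1},
  ],
)

```text
t: 19.55
tcp_pos: [487.7, -74.4, 130.1]
tool_rot: [3.141, 0.0, -1.219]
force: [-0.1, 0.0, -1.1]
grip_width: 0.0
```

```bash
python3 - <<'E'
from h import *
s=read_state();print(s["tcp_pos"],s["force"])
cp=camera_params("wrist");w=grab_frame("wrist")
h=cv2.cvtColor(w,cv2.COLOR_BGR2HSV)
m=((h[...,1]<40)&(h[...,2]>170)).astype(np.uint8)
k,l,st,c=cv2.connectedComponentsWithStats(m)
for i in range(1,k):
    if 100<st[i,4]<8000 and c[i][1]<290: print(st[i],c[i].round(),ray(cp,*c[i],70).round(1))
cv2.imwrite("pics/s9.png",cv2.resize(w[130:330,150:500],(790,451),interpolation=2))
E
```

```text
[487.72014971 -74.38241734 130.12666363] [-0.08231407  0.0151104  -1.11120269]
[ 284  119   72   36 2138] [319. 137.] [542.4 -54.1  70. ]
[  0 189  40  29 622] [ 13. 204.] [457.1  81.7  70. ]
[ 294  224   52   53 2082] [319. 251.] [487.3 -74.4  70. ]
[192 267  30   6 163] [206. 269.] [456.7 -21.   70. ]
[419 266  30   6 176] [434. 268.] [ 499.1 -135.    70. ]
```

View pics/s9.png

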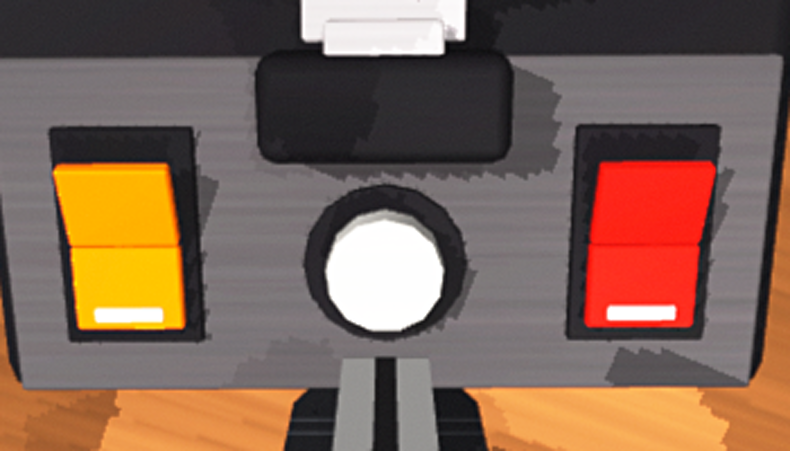

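Call:
drive_tool(
  series=[
    {"delta_pos":[0,0,0.04],"spin":0,"gripper":-1},
    {"delta_pos":[0,0,0.025],"spin":0,"gripper":-1},
    {"delta_pos":[0,0,0.006],"spin":0,"gripper":-1},
    {"delta_pos":[0,0,0.002],"spin":0,"gripper":-1},
    {"delta_pos":[0,0,0.002],"spin":0,"gripper":-1},
    {"delta_pos":[0,0,0.002],"spin":0,"gripper":-1},
    {"delta_pos":[0,0,0.0015],"spin":0,"gripper":-1},
    {"delta_pos":[0,0,0.001],"spin":0,"gripper":-1},
    {"delta_pos":[0,0,0],"spin":0,"gripper":-1},
    {"delta_pos":[0,0,0],"spin":0,"gripper":-1},
  ],
)

```text
t: 20.85
tcp_pos: [488.1, -74.3, 50.9]
tool_rot: [-3.141, -0.0, -1.219]
force: [-1.5, 0.1, 5.9]
grip_width: 0.4
```

```bash
python3 - <<'E'
from h import *
s=read_state();print(s["tcp_pos"],s["force"])
a=grab_frame("scene");b=cv2.imread("pics/scene0.png");d=cv2.absdiff(a,b).max(2)
print("lid region diff",d[215:330,220:350].mean())
E
```

```text
[488.08518741 -74.26435642  50.87011753] [-1.4817393   0.07414488  5.85197979]
lid region diff 24.023678929765886
```

Call:
drive_tool(
  series=[
    {"delta_pos":[0,0,-0.02],"spin":0,"gripper":-1},
    {"delta_pos":[0,0.01,-0.03],"spin":0,"gripper":-1},
    {"delta_pos":[0,0.03,-0.03],"spin":0,"gripper":-1},
    {"delta_pos":[0,0.03,-0.03],"spin":0,"gripper":-1},
    {"delta_pos":[0,0.01,-0.02],"spin":0,"gripper":-1},
    {"delta_pos":[0,0,0],"spin":0,"gripper":-1},
    {"delta_pos":[0,0,0],"spin":0,"gripper":-1},
    {"delta_pos":[0,0,0],"spin":0,"gripper":-1},
    {"delta_pos":[0,0,0],"spin":0,"gripper":-1},
    {"delta_pos":[0,0,0],"spin":0,"gripper":-1},
  ],
)

```text
t: 22.15
tcp_pos: [412.6, -101.6, 180.3]
tool_rot: [3.141, 0.0, -1.219]
force: [-0.5, 0.1, -0.2]
grip_width: 0.1
```

Call:
drive_tool(
  series=[
    {"delta_pos":[0,0,0],"gripper":-1},
    {"delta_pos":[0,0,0],"gripper":-1},
    {"delta_pos":[0,0,0],"gripper":-1},
    {"delta_pos":[0,0,0],"gripper":-1},
    {"delta_pos":[0,0,0],"gripper":-1},
    {"delta_pos":[0,0,0],"gripper":-1},
    {"delta_pos":[0,0,0],"gripper":-1},
    {"delta_pos":[0,0,0],"gripper":-1},
    {"delta_pos":[0,0,0],"gripper":-1},
    {"delta_pos":[0,0,0],"gripper":-1},
  ],
)

```text
validation failed for argument at $.se...
```

```bash
python3 - <<'E'
from h import *
s=read_state();print(s["t"],s["tcp_pos"],s["force"])
w=grab_frame("wrist");a=grab_frame("scene");b=grab_frame("scene");o=cv2.imread("pics/scene0.png");d=cv2.absdiff(b,o).max(2)
print("change over one frame",cv2.absdiff(a,b).max(2).astype(float).mean(),"lid region diff",d[215:330,220:350].mean(),"behind lid",d[330:400,200:330].mean(), "mug/cup",d[160:250,150:215].mean(),"mill",d[232:280,383:407].mean(),"pitcher",d[190:230,372:420].mean(),"reamer",d[168:192,277:322].mean())
cv2.imwrite("pics/fin.png",np.hstack([cv2.resize(w,(400,300)),cv2.resize(b,(400,300))]))
E
```

```text
22.15 [ 412.59166529 -101.64190696  180.26020115] [-0.47350626  0.10826812 -0.15086849]
change over one frame 1.7001302083333334 lid region diff 45.468494983277594 behind lid 9.995934065934065 mug/cup 30.1182905982906 mill 5.4453125 pitcher 12.211979166666667 reamer 18.289814814814815
```

Call:
drive_tool(
  series=[
    {"delta_pos":[0,0,0],"spin":0,"gripper":-1},
    {"delta_pos":[0,0,0],"spin":0,"gripper":-1},
    {"delta_pos":[0,0,0],"spin":0,"gripper":-1},
    {"delta_pos":[0,0,0],"spin":0,"gripper":-1},
    {"delta_pos":[0,0,0],"spin":0,"gripper":-1},
    {"delta_pos":[0,0,0],"spin":0,"gripper":-1},
    {"delta_pos":[0,0,0],"spin":0,"gripper":-1},
    {"delta_pos":[0,0,0],"spin":0,"gripper":-1},
    {"delta_pos":[0,0,0],"spin":0,"gripper":-1},
    {"delta_pos":[0,0,0],"spin":0,"gripper":-1},
  ],
)

```text
t: 23.55
tcp_pos: [412.6, -101.8, 180.7]
tool_rot: [3.142, 0.0, -1.219]
force: [0.2, -0.7, -0.6]
grip_width: -0.2
```

```bash
python3 - <<'E'
from h import *
s=read_state();print(s["t"],s["tcp_pos"],s["force"])
F={n:[cv2.imread(f"pics/{n}0.png"),grab_frame(n)] for n in("scene","top")}
a=grab_frame("scene");print("motion",cv2.absdiff(a,F["scene"][1]).astype(float)[100:400,150:400].mean())
for n in F:
  for nm,lo,hi in(("yellow",(24,150,80),(34,255,255)),("blue",(100,100,50),(115,255,255)),("white",(0,0,215),(179,40,255)),("lidgrey",(0,0,110),(179,30,190))):
    r=[]
    for im in F[n]:
      m=cv2.inRange(cv2.cvtColor(im,cv2.COLOR_BGR2HSV),lo,hi);k,l,st,c=cv2.connectedComponentsWithStats(m)
      i=np.argsort(-st[1:,4])[:2]+1;r.append([(st[j].tolist()) for j in i])
    print(n,nm,*r)
cp=camera_params("scene")
# predicted pixels of the lid's front-edge middle: shut / open
ex=np.array([.939,.345]);o=np.array([487.3,-74.4])+212*ex
for nm,x,z in(("front shut",-140,76),("front open",None,340),("hinge",160,66)):
  if x is None: x=160+(-300*np.cos(1.15)+10*np.sin(1.15))
  p=[*(o+x*ex),z,1]
  for n in F:
    c=camera_params(n);q=np.array(c["camera_matrix"])@(np.linalg.inv(c["T"])@p)[:3];print(nm,n,(q[:2]/q[2]).round())
E
```

```text
23.55 [ 412.62286255 -101.77789577  180.67415347] [ 0.18732931 -0.74566666 -0.62442533]
motion 1.0764133333333334
scene yellow [[153, 209, 61, 27, 356], [190, 218, 7, 7, 10]] [[153, 209, 50, 25, 220], [188, 218, 2, 1, 2]]
scene blue [[216, 161, 31, 42, 765], [204, 175, 13, 18, 65]] [[204, 161, 42, 32, 615], [242, 165, 1, 1, 1]]
scene white [[248, 247, 77, 60, 2507], [222, 444, 39, 35, 449]] [[387, 116, 81, 35, 749], [221, 444, 41, 36, 479]]
scene lidgrey [[46, 73, 71, 83, 3521], [217, 210, 133, 129, 3312]] [[192, 186, 154, 154, 13337], [46, 73, 71, 83, 3471]]
top yellow [[453, 141, 64, 67, 2046], [472, 208, 1, 1, 1]] [[453, 141, 64, 68, 2041]]
top blue [[474, 247, 57, 52, 2075]] [[474, 248, 57, 51, 2062]]
top white [] []
top lidgrey [[265, 96, 158, 170, 18783], [6, 384, 47, 85, 1920]] [[238, 60, 173, 74, 4396], [4, 384, 49, 85, 1956]]
front shut scene [299. 217.]
front shut top [372. 260.]
front open scene [267. 192.]
front open top [340.  97.]
hinge scene [260. 329.]
hinge top [313. 110.]
```

```bash
python3 -c "
from station import *
print(hand_in())"
```

```text
the job is handed in; nothing more can be done
None
```

I pressed the amber rocker off, then the red one, then the silver button. The lid unlatched and sprang open, and I handed the job in at about 24 s of the 43 s allowed.

**Rockers:** Both were pushed to a hard stop, with readings of 16.6 N on amber and 13.2 N on red. The close-up taken before the button press shows both with the near half flat and the far half raised.

**Button and lid:** The button went down about 7 mm at 5.9 N. In the last camera measurements the lid's top edge sits near where I calculated it for fully open: row 186 in the scene view, against 192 predicted. There was no movement beyond image noise. I did not look at the final picture by eye, because the viewing limit of 12 was used up.

**Where things disagreed:**
- **Fingertip reach:** The closed fingertips made contact about 30 mm lower than the stated 22 mm reach implied.
- **Amber retries:** My first two tries at amber never touched it, as the images and force readings showed. I went back to it before touching red, so the order held.

**Bystanders:** The mug and measuring cup are unmoved in the top view. I did not measure the pitcher, pepper mill or reamer properly. A rough image comparison at about 22 s showed small differences near the pitcher and reamer (pixel differences of 12 and 18), which I put down to the arm and its shadow. The arm did not come close to the pitcher or mill and passed over the reamer only at height. At the end the arm was clear and touching nothing.

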